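# Change-out of a spent wash-station filter in the print studio

## Robot

A 6-joint arm with a two-finger parallel gripper is mounted at the origin on the work surface. World frame = base frame: x ahead of the robot, y to its left, z up, the work surface at z = 0. Lengths are in m, angles in degrees, forces in N, time in s.
With the tool pointing down it reaches from about 0.3 to 0.875 m from the base axis. Payload 6.4 kg.
Tool frame: the origin (TCP) lies between the finger pads; the fingertips stand 14 mm ahead of it and the grasp point (between the pads) lies 5 mm behind it; z points along the fingers, y is the line along which they close (so a half turn about z gives the same grasp; the last joint's range is limited). The gripper opens to 85 mm and grips with 20 to 120 N. Pads are 22 mm wide; open, the fingers measure 114 mm over their backs; the gripper's body (76 mm by 85 mm) begins 54 mm behind the grasp point. The pads swing forward as they close: fully open they stand 13 mm farther back than shut.
Start: joints at [64.612, 10.359, 92.074, -0, 77.567, -11.82], TCP at [0.135, 0.559, 0.245] pointing down, gripper open.
Joint ranges: [-171.53, 171.53], [-51.25, 118.39], [17.06, 147.69], [-65.23, 245.23], [0, 150.52], [-178.68, 178.68]. Speed limits (degrees/s): [147.25, 147.25, 172.46, 180, 180, 180].

## Interface

Orientations are given as [roll, pitch, yaw] about the fixed x, y, z axes, in that order (R = Rz(yaw) Ry(pitch) Rx(roll)).
In Python, from cell import monitor, eyes, finish_job gives the robot as it stands. The module is installed in compiled form; this text tells all that it offers.
- The arm moves only by the tool move_arm, never from a script. Its argument "targets" is a list of rows, each a list of 7 numbers: the shift along the tool's x, y, z in mm, then the turn, a rotation vector about the tool's x, y, z in degrees, then the opening, from 0 (shut) to 1 (fully open). A call has 1 to 5 rows; each row is the pose to reach, as a shift and turn from the pose commanded when the call began, along the tool's axes at that moment; what a row does not reach only later rows make up. A row lasts 1/12 s, in which the tool goes at most 41.7 mm and 7.16 degrees, less where a joint would pass 70% of its speed; a pose out of reach is approached as far as the arm can. A call with a gripper value outside its range is refused whole. The fingers move at their own pace and stop on an object; the grip force is fixed at half the most. Time passes only in rows, so rows that repeat a pose let the fingers close. It gives the time, the measured TCP pose, the force, the opening and the grip force at its end, in the units of the state.
- monitor.get_obs(): the state, without advancing time (a new reading comes with each control period).
- eyes.camera(name): name is "scene" or "top"; returns the picture (420x560x3 uint8, red, green, blue); there is no depth.
- eyes.calibration(name): a dict with "fovy" (degrees; the focal length in pixels is half the picture's height over the tangent of half this angle, whatever the lens; pixels are square), "cx", "cy" (the principal point, pixels), "eye" and "attitude" of the camera in the world. Camera axes: x right, y up, looking along -z (the intrinsics and any distortion apply to the point x, -y, -z); pixel columns grow to the right and rows downward; lengths in m; the calibration is good to about 2 mm. A picture is of the moment at which its call begins. calibration takes no time and is no camera call.
- finish_job(): hands the job in; it is judged then, once.
The state is a dict: "t": time; "joint_positions": joint angles; "qd": joint speeds; "joint_efforts": joint torques, N m; "tcp_pos": TCP position; "eef_rot": TCP orientation; "wrist_force": force on the tool from outside, world axes, zero at the start; "wrist_torque": the same for the moment, N m; "grip_width": finger opening in m; "gripper_force": force on a finger pad.
Only numpy, scipy, OpenCV 4.12 (cv2) and the standard library are available. Lean on these libraries where they do the work, as an engineer would, in place of code of your own. Each camera call takes 0.05 s, during which the arm holds its last target. There are 200 camera calls.

## Task

Free the yellow bayonet cover from the grey filter pod by pressing it down against its spring and turning it a quarter turn anticlockwise, lift it off and set it down gently, handle up, on the middle of the cork mat. Then swing the lever of the diverter chute fully over so that its flap leads to the blue bin, and only after that take the spent blue cartridge out of the pod and drop it in at the top of the chute, so that it ends in the blue bin. Leave everything else on the bench where it is.

Things in the scene. Friction and masses are not known exactly. Their poses are not given: they have to be found in the camera images.
- pod: Fixed grey filter pod. Origin: centre of its underside on the bench, z up. Base disc 110 mm diameter, 12 mm high; body tube 60 mm diameter, rim at z = 60 mm, bore 40 mm with its floor at z = 34 mm. A brass pipe stub, look only, leaves the base on the +x side.
- pod_lugs (a point): On the pod's axis, z = 50 mm: the underside of its two steel lugs, which stick out to 38 mm radius on the pod's +x and -x sides, each 34 deg either way from the x axis. At each lug's anticlockwise end (seen from above) a lip hangs 6 mm below its underside, at the clockwise end a stop 14 mm.
- collar (a joint): Black sprung collar, a 92 mm ring round the pod's body under the cover's feet. Value: m pushed down from its start, where its top is at z = 43 mm; travel 0.009. Pushes up with 5 N at 0, about 8 N fully down.
- cover: Loose yellow bayonet cover, about 180 g, 90 mm diameter, flat top 65 mm above its origin. Origin: on its axis at the underside of its feet, z up. Two inward feet, 7 mm thick, 36 deg wide, on its +x and -x sides. Starts locked on the pod: x along the pod's x, origin 43 mm above the bench, feet pressed up against the lugs between lip and stop.
- cover_handle (a point): Middle of the cover's black handle bar, 82 mm above the cover's origin: bar 74 mm along the cover's x, 16 mm wide (y), 34 mm high, from the flat top up. Cover pushed down 7 to 9 mm, its feet clear the lips and it turns anticlockwise only; past 56 deg the feet have left the lugs, at 90 deg they are midway between them and it lifts off.
- cartridge: Loose spent filter cartridge, plain upright cylinder, blue with a white band, 34 mm diameter, 56 mm high, 85 to 170 g. Origin: centre of its underside; z up. It stands loosely in the pod's bore, its underside 34 mm above the bench, and so stands 30 mm out of the rim once the cover is off. Hidden by the cover at the start.
- cart_mid (a point): Middle of the blue cartridge, on its axis 28 mm above its underside.
- mat: Fixed square cork mat, 130 x 130 x 4 mm. Origin: centre of its underside on the bench.
- mat_top (a point): Centre of the cork mat's upper face, 4 mm above the bench.
- chute: Fixed grey diverter chute. Origin: on the bench under its centre; x points away from the lever's side, y to its left, z up. Open top at z = 210 mm, inside 90 mm (x) by 150 mm (y), walls 5 mm, on side panels over two bins side by side in y. A part dropped in slides down the steel flap inside into the bin on the side away from which the flap leans.
- flap (a joint): Steel flap (118 mm long) and lever, one rigid piece pivoted along x at (0, 0, 100 mm) of the chute. 0 = upright; positive leans both to the chute's +y, so parts fall in the bin on the -y side; negative the reverse. Stops at +-0.58 rad; starts within 0.25 of upright. Stays where left; about 1 N at the ball moves it.
- lever_ball (a point): Centre of the black ball (28 mm diameter) at the top of the lever, 160 mm from the pivot and 82 mm to the chute's -x side (its lever side, outside the wall); lever rod 10 mm diameter.
- bin_blue: Fixed blue bin under one half of the chute. Origin: centre of its underside, 37 mm to the chute's +y or -y side (varies). Open part 94 x 66 mm inside, 70 mm high, beneath the chute; solid blue ends 50 mm long and 50 mm high show in front of and behind the chute.
- bin_red: The same in red, under the other half of the chute: the wrong bin.
- spare: Bystander: fresh white cartridge of the same size standing on the bench; leave alone. Origin: centre of underside.
- brayer: Bystander: ink roller, black roll 100 mm long and 40 mm diameter, red handle. Origin under the roll.
- ink_tin: Bystander: ink tin, 64 mm diameter, 55 mm high. Origin: centre of underside.
- ink_jar: Bystander: amber jar, 52 mm diameter, 70 mm high. Origin: centre of underside.
- lino: Bystander: brown lino block 70 x 100 x 12 mm lying flat. Origin: centre of underside.
- palette_knife: Bystander: palette knife, 200 mm, lying on the bench.
- wrench: Bystander: wrench, 160 mm, lying on the bench.
Mind the look-alikes: they are no part of the job. Several things have the shape of the bin_blue; the one meant has the colours described above.

How it is judged:
By the outcome, as a careful person would: the job done as asked, in the order asked, and still so for the second after the job is handed in, with the robot touching nothing.
It also fails if it takes over 69 s, if anything falls off the work surface, if the arm or the gripper's body presses on something with over 40 N, if the wrist force passes 120 N, or if a joint passes its speed limit or range.

## Working session

There is one attempt and no reset: what is moved stays moved. The work goes in short steps, Python scripts to look and compute and a tool call to move; the robot and the scene stay as the last step left them, time stands still between calls to the robot, and variables do not carry over. Pictures are saved under pics/ and viewed, at most 12 in all, crops included, and the job is handed in when it is done.

Besides the shell and the picture viewer there is one more tool, called after "Call:" in YAML: its name, and indented under it one key for each argument. move_arm: Moves the arm, as the interface text tells. Its arguments: {"type":"object","properties":{"targets":{"type":"array","items":{"type":"array","items":{"type":"number"}}}},"required":["targets"]}

```bash
mkdir -p pics
python3 - <<'E'
from cell import monitor, eyes
import cv2
for n in("scene","top"):
    im=eyes.camera(n); cv2.imwrite(f"pics/{n}0.png",im[:,:,::-1]); print(n,eyes.calibration(n))
print(monitor.get_obs())
E
```

```text
scene {'fovy': 55.23088747339459, 'cx': 275.79974027289006, 'cy': 212.3321968096625, 'eye': array([ 1.03712985, -0.40773094,  0.90174341]), 'attitude': array([41.4483384 ,  0.18322474, 46.4973196 ])}
top {'fovy': 54.13751620010745, 'cx': 279.76507433262555, 'cy': 218.50206789254653, 'eye': array([0.39554483, 0.03581286, 1.4204097 ]), 'attitude': array([  6.35249844,  -0.30220036, -90.141308  ])}
{'t': 0.1, 'joint_positions': array([ 6.46135247e+01,  1.03983170e+01,  9.21261152e+01, -7.70289363e-04,
        7.75646632e+01, -1.18217051e+01]), 'qd': array([-0.00702924, -0.03805982, -0.09790555, -0.13296656,  0.10595662,
       -0.03060738]), 'joint_efforts': array([ 1.25585488e-03, -4.45874190e+01, -3.52245319e+01, -1.70692192e-04,
        3.95799274e-03, -4.81912579e-06]), 'tcp_pos': array([0.13466296, 0.55853325, 0.24446594]), 'eef_rot': array([-1.79912640e+02, -1.75166708e-02,  1.66435383e+02]), 'wrist_force': array([-0.15110566, -0.49200104,  0.21068117]), 'wrist_torque': array([-0.05637564,  0.00162348,  0.02400153]), 'gripper_force': 0.0, 'grip_width': 0.08536329481669344}
```

View pics/top0.png

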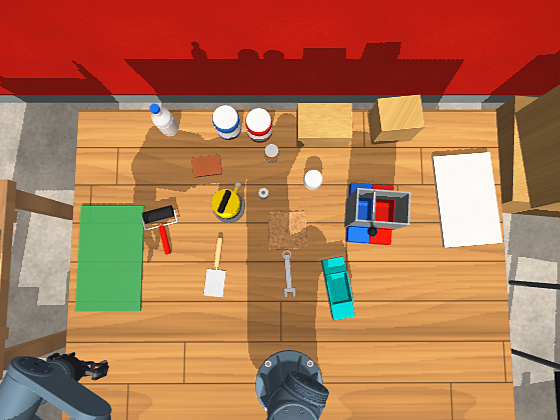

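View pics/scene0.png

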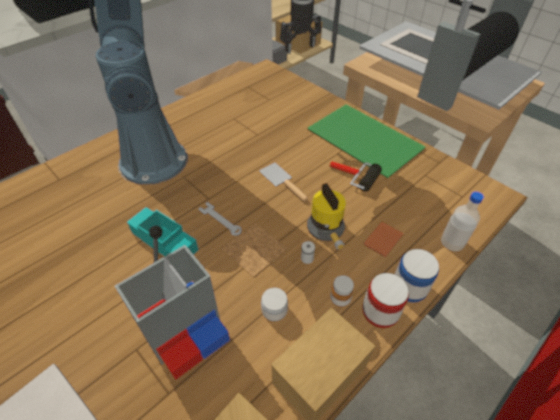

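The top view shows the yellow cover at about (227,203), the mat at (288,229), the chute at (380,208) with its ball at (372,231), and the blue bin on the left (+y) side. The teal tray at (338,288) is a look-alike. Next I'll enlarge the pod and the chute.

```bash
cat > h.py <<'E'
import numpy as np, cv2
from scipy.spatial.transform import Rotation as R
from cell import monitor, eyes
def cal(n):
    c=eyes.calibration(n); f=210/np.tan(np.radians(c["fovy"]/2)); return f,c["cx"],c["cy"],np.array(c["eye"]),R.from_euler("xyz",c["attitude"],degrees=True).as_matrix()
def at(n,u,v,z):
    f,cx,cy,e,M=cal(n); d=M@np.array([(u-cx)/f,-(v-cy)/f,-1]); return e+d*(z-e[2])/d[2]
def px(n,p):
    f,cx,cy,e,M=cal(n); q=M.T@(np.array(p)-e); return cx-f*q[0]/q[2], cy+f*q[1]/q[2]
def crop(im,u0,v0,w,h,s): return cv2.resize(im[v0:v0+h,u0:u0+w,::-1],None,fx=s,fy=s,interpolation=cv2.INTER_CUBIC)
E
python3 - <<'E'
from h import *
t=cv2.imread("pics/top0.png")[:,:,::-1]; s=cv2.imread("pics/scene0.png")[:,:,::-1]
a=np.hstack([crop(t,205,165,80,60,5),crop(t,340,170,80,60,5)])
b=np.hstack([crop(s,290,170,100,75,4),crop(s,110,215,133,100,3)[:300,:399]])
b=cv2.resize(b,(800,300)); cv2.imwrite("pics/c0.png",np.vstack([a,b]))
print("base",px("top",(0,0,0)),px("scene",(0,0,0)))
print("tcp",px("top",monitor.get_obs()["tcp_pos"]))
print("cover top",at("top",227,203,.125),"mat",at("top",288,229,.004),"ball",at("top",372,231,.25),at("scene",156,232,.25))
E
```

```text
base (np.float64(288.56450708185986), np.float64(383.7640336210496)) (np.float64(153.2703147117041), np.float64(160.27040937007592))
tcp (np.float64(88.8341576059546), np.float64(359.590785584369))
cover top [0.58971085 0.19646165 0.125     ] mat [ 5.16627768e-01 -4.39394163e-04  4.00000000e-03] ball [ 0.48937605 -0.23434839  0.25      ] [ 0.48583093 -0.23072643  0.25      ]
```

View pics/c0.png

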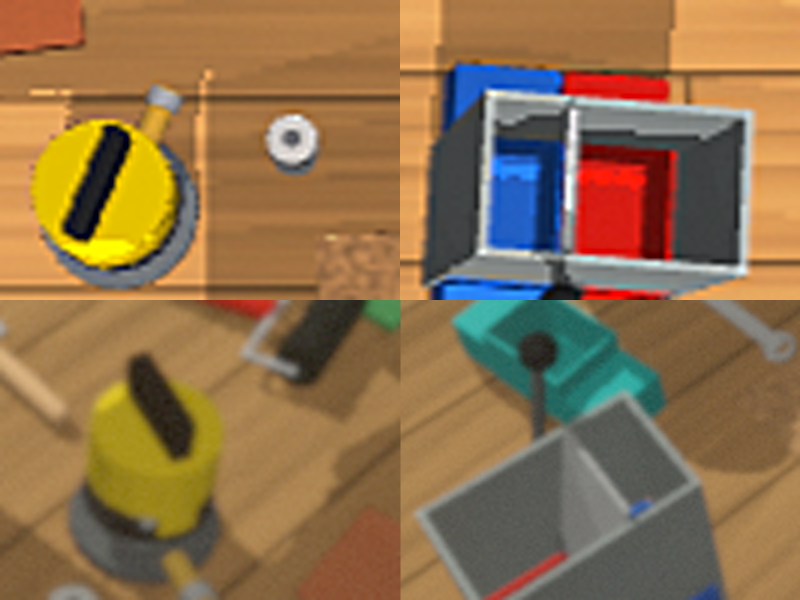

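Run:
```python
from h import *
T=lambda x,y,z,o=(205,165):at("top",o[0]+x/5,o[1]+y/5,z)[:2].round(4)
print("cover",T(103,191,.108), "bar",T(115,127,.142),T(76,238,.142))
S=lambda x,y,z:at("scene",290+x/4,170+y/4,z)[:2].round(4)
print("bar scene",S(141,358-300,.142),S(182,450-300,.142))
o=(260,170)
c=[T(x,y,.21,o) for x,y in((487,90),(752,110),(747,275),(480,253))]; print("rim",c,np.mean(c,0))
print("stub",T(163,98,.01))
print("flap top",T(575,105,.216,o),T(565,260,.216,o))
im=eyes.camera("top"); s=eyes.camera("scene")
y=cv2.inRange(cv2.cvtColor(im,cv2.COLOR_RGB2HSV),(22,150,60),(35,255,255)); v,u=np.nonzero(y[180:230,205:260]); print("yellow",u.min()+205,u.max()+205,v.min()+180,v.max()+180)
```

```text
cover [0.5916 0.2031] bar [0.6273 0.1917] [0.5568 0.2153]
bar scene [0.5682 0.2173] [0.642  0.1738]
rim [array([ 0.6217, -0.2034]), array([ 0.6093, -0.3617]), array([ 0.5102, -0.355 ]), array([ 0.5236, -0.1969])] [ 0.5662  -0.27925]
stub [0.6717 0.1746]
flap top [ 0.6114 -0.2544] [ 0.5187 -0.2459]
yellow 211 240 189 218
```

Call:
move_arm:
  targets:
    - [-190,-85,0,0,0,5,1]
    - [-190,-85,0,0,0,5,1]
    - [-190,-85,0,0,0,5,1]
    - [-190,-85,0,0,0,5,1]
    - [-190,-85,0,0,0,5,1]

```text
t: 0.62
tcp_pos: [0.3006, 0.4304, 0.2452]
eef_rot: [-180.0, 0.0, 161.5]
wrist_force: [0.4, 0.4, 0.2]
grip_width: 0.0854
gripper_force: 0.0
```

```bash
cat >> h.py <<'E'
def go(x,y,z,yaw):
    o=monitor.get_obs(); r=R.from_euler("xyz",o["eef_rot"],degrees=True); g=R.from_euler("xyz",[180,0,yaw],degrees=True)
    print("t",o["t"],"tcp",o["tcp_pos"].round(4),"rpy",o["eef_rot"].round(1),"F",o["wrist_force"].round(1),"j",o["joint_positions"].round(0))
    print("shift",(1e3*r.inv().apply(np.array([x,y,z])-o["tcp_pos"])).round(1),"turn",np.degrees((r.inv()*g).as_rotvec()).round(1))
E
python3 -c "
from h import *
go(.592,.2035,.2,161.3)"
```

```text
t 0.6167 tcp [0.3006 0.4304 0.2452] rpy [-180.     0.   161.5] F [0.4 0.4 0.2] j [ 42.   4.  99.  -0.  77. -29.]
shift [-348.4 -122.5   45.3] turn [-0.   0.   0.2]
```

Call:
move_arm:
  targets:
    - [-190,-66,0,0,0,0,1]
    - [-190,-66,0,0,0,0,1]
    - [-190,-66,0,0,0,0,1]
    - [-190,-66,0,0,0,0,1]
    - [-190,-66,0,0,0,0,1]

```text
t: 1.03
tcp_pos: [0.4607, 0.3066, 0.2453]
eef_rot: [-180.0, 0.0, 161.4]
wrist_force: [-0.4, 0.3, 0.7]
grip_width: 0.0853
gripper_force: 0.0
```

Call:
move_arm:
  targets:
    - [-30,-12,5,0,0,0,1]
    - [-65,-24,14,0,0,0,1]
    - [-100,-36,24,0,0,0,1]
    - [-130,-47,33,0,0,0,1]
    - [-152,-55,40,0,0,0,1]

```text
t: 1.45
tcp_pos: [0.587, 0.2058, 0.2041]
eef_rot: [-180.0, -0.0, 161.3]
wrist_force: [-0.2, 1.1, -0.2]
grip_width: 0.0855
gripper_force: 0.0
```

Run:
```python
from h import *
go(.592,.2035,.127,161.3)
t=eyes.camera("top"); s=eyes.camera("scene")
b=np.hstack([crop(t,195,160,80,80,5),crop(s,280,140,100,100,4)])
cv2.imwrite("pics/a1.png",b)
```

```text
t 1.45 tcp [0.587  0.2058 0.2041] rpy [-180.    -0.   161.3] F [-0.2  1.1 -0.2] j [  8.  18.  87.  -0.  74. -63.]
shift [-5.5 -0.5 77.1] turn [-0. -0.  0.]
```

View pics/a1.png

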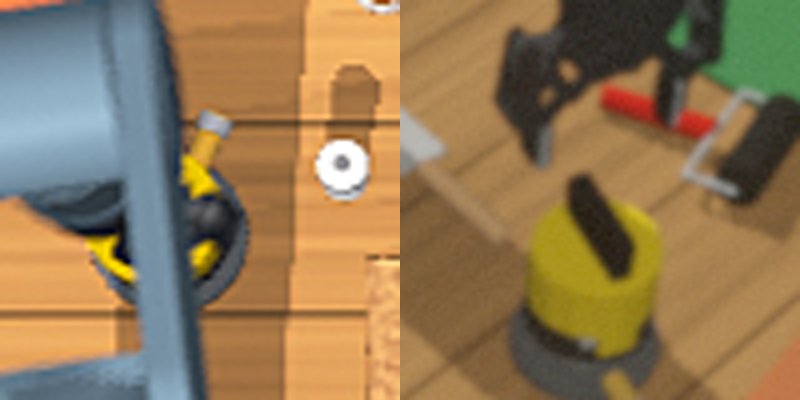

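The scene crop shows the open fingers above the handle, with the bar's top running from about (582,180) to (630,243) in the crop. I'll check this against the top-view estimate.

Run:
```python
from h import *
for p in((582,180),(630,243)): print(at("scene",280+(p[0]-400)/4,140+p[1]/4,.142))
a=np.radians(-18.7)
for s in(-1,1): print([ (round(400+4*(u-280)),round(4*(v-140))) for u,v in [px("scene",(.592+s*.037*np.cos(a),.2035+s*.037*np.sin(a),z)) for z in(.142,.108)]])
```

```text
[0.56991045 0.21631268 0.142     ]
[0.63007355 0.19549037 0.142     ]
[(567, 171), (563, 206)]
[(623, 244), (617, 279)]
```

Run:
```python
from h import *
from scipy.optimize import least_squares
E={}
for n,(u0,u1,v0,v1) in {"top":(205,245,180,225),"scene":(300,355,175,245)}.items():
    im=cv2.imread(f"pics/{n}0.png"); m=cv2.inRange(cv2.cvtColor(im,cv2.COLOR_BGR2HSV),(20,130,50),(36,255,255))[v0:v1,u0:u1]
    m=cv2.morphologyEx(m,cv2.MORPH_CLOSE,np.ones((9,9),np.uint8))
    k,l,st,c=cv2.connectedComponentsWithStats(m); i=1+np.argmax(st[1:,4]); h=st[i]; E[n]=(h[0]+u0-.5,h[0]+h[2]+u0-.5,h[1]+v0-.5,h[1]+h[3]+v0-.5)
print(E)
th=np.linspace(0,2*np.pi,181)
def ext(n,x,y):
    P=np.array([px(n,(x+.045*np.cos(t),y+.045*np.sin(t),z)) for t in th for z in(.108,.06)]); return P[:,0].min(),P[:,0].max(),P[:,1].min(),P[:,1].max()
# left, right (both), top row: safe edges of the silhouette
def res(p,ns,o): return np.concatenate([[ext(n,*p)[i]-E[n][i]-o for i in(0,1,2)] for n in ns])
for ns in(("top",),("scene",),("top","scene")):
    r=least_squares(res,[.592,.204],args=(ns,0),diff_step=1e-4); print(ns,r.x.round(4),r.fun.round(1))
```

```text
{'top': (np.float64(210.5), np.float64(244.5), np.float64(185.5), np.float64(218.5)), 'scene': (np.float64(310.5), np.float64(346.5), np.float64(189.5), np.float64(244.5))}Traceback (most recent call last):
  File "<stdin>", line 15, in <module>
    return func(*args, **kwargs)
    vector_fun = VectorFunction(
        fun_wrapped,
    ...<6 lines>...
        workers=workers
    )
    self.J, dct = approx_derivative(
                  ~~~~~~~~~~~~~~~~~^
        self.fun_wrapped, self.x, f0=self.f, **finite_diff_options
        ^^^^^^^^^^^^^^^^^^^^^^^^^^^^^^^^^^^^^^^^^^^^^^^^^^^^^^^^^^
    )
    ^
    J, _nfev = _dense_difference(fun_wrapped, x0, f0, h,
               ~~~~~~~~~~~~~~~~~^^^^^^^^^^^^^^^^^^^^^^^^
                             use_one_sided, method,
                             ^^^^^^^^^^^^^^^^^^^^^^
                             mf)
                             ^^^
    df = [f_eval - f0 for f_eval in f_evals]
                                    ^^^^^^^
    f = np.atleast_1d(self.fun(x, *self.args, **self.kwargs))
                      ~~~~~~~~^^^^^^^^^^^^^^^^^^^^^^^^^^^^^^
    return np.atleast_1d(self.fun(x))
                         ~~~~~~~~^^^
    return self.f(x, *self.args, **self.kwargs)
           ~~~~~~^^^^^^^^^^^^^^^^^^^^^^^^^^^^^^
  File "<stdin>", line 13, in res
  File "<stdin>", line 11, in ext
  File "h.py", line 9, in px
    f,cx,cy,e,M=cal(n); q=M.T@(np.array(p)-e); return cx-f*q[0]/q[2], cy+f*q[1]/q[2]
                ~~~^^^
  File "h.py", line 5, in cal
    c=eyes.calibration(n); f=210/np.tan(np.radians(c["fovy"]/2)); return f,c["cx"],c["cy"],np.array(c["eye"]),R.from_euler("xyz",c["attitude"],degrees=True).as_matrix()
ValueError: time passes only in moves, steps and waits
```

```bash
sed -i 's/^def cal(n):/from functools import lru_cache\n@lru_cache\ndef cal(n):/' h.py
python3 - <<'E'
from h import *
from scipy.optimize import least_squares
E={"top":(210.5,240.5,188.5),"scene":(310.5,346.5,189.5)}
th=np.linspace(0,2*np.pi,91)
def ext(n,x,y):
    P=np.array([px(n,(x+.045*np.cos(t),y+.045*np.sin(t),z)) for t in th for z in(.108,.06)]); return P[:,0].min(),P[:,0].max(),P[:,1].min()
def res(p,ns): return np.concatenate([np.subtract(ext(n,*p),E[n]) for n in ns])
for ns in(("top",),("scene",),("top","scene")):
    r=least_squares(res,[.592,.204],args=(ns,),diff_step=1e-3); print(ns,r.x.round(4),r.fun.round(1))
E
```

```text
('top',) [0.5947 0.2056] [ 0.4 -0.4  0. ]
('scene',) [0.5977 0.2041] [ 0.7 -0.7  0.1]
('top', 'scene') [0.5962 0.2054] [ 0.4 -0.3 -0.5  0.7 -0.8 -0.4]
```

Call:
move_arm:
  targets:
    - [-9,2,20,0,0,0,1]
    - [-9,2,45,0,0,0,1]
    - [-9,2,65,0,0,0,1]
    - [-9,2,76,0,0,0,1]
    - [-9,2,76,0,0,0,1]

```text
t: 1.97
tcp_pos: [0.5919, 0.2075, 0.1262]
eef_rot: [-179.9, -0.3, 161.5]
wrist_force: [-0.8, 0.1, -0.3]
grip_width: 0.0856
gripper_force: 0.0
```

Run:
```python
from h import *
go(.596,.205,.127,161.3)
```

```text
t 1.9667 tcp [0.5919 0.2075 0.1262] rpy [-179.9   -0.3  161.5] F [-0.8  0.1 -0.3] j [  8.  24.  89.   0.  67. -63.]
shift [-4.7 -1.  -0.8] turn [-0.1 -0.3  0.2]
```

Call:
move_arm:
  targets:
    - [-4,-1,0,0,0,0,1]
    - [-4,-1,0,0,0,0,0.5]
    - [-4,-1,0,0,0,0,0.3]
    - [-4,-1,0,0,0,0,0.25]

```text
t: 2.3
tcp_pos: [0.5989, 0.2051, 0.1309]
eef_rot: [179.9, 0.1, 161.4]
wrist_force: [-1.2, -0.3, -0.7]
grip_width: 0.0513
gripper_force: 0.0
```

Run:
```python
from h import *
go(.596,.205,.127,161.3)
```

```text
t 2.3 tcp [0.5989 0.2051 0.1309] rpy [1.799e+02 1.000e-01 1.614e+02] F [-1.2 -0.3 -0.7] j [  8.  24.  89.   0.  67. -63.]
shift [ 2.7 -1.1  3.9] turn [0.1 0.1 0.1]
```

Call:
move_arm:
  targets:
    - [0,0,0,0,0,0,0.25]
    - [0,0,0,0,0,0,0.25]

```text
t: 2.47
tcp_pos: [0.5982, 0.2051, 0.13]
eef_rot: [180.0, 0.1, 161.4]
wrist_force: [-0.8, -0.7, 0.5]
grip_width: 0.026
gripper_force: 0.0
```

Run:
```python
from h import *
for i in range(3):
    go(.596,.205,.127,161.3); print(monitor.get_obs()["joint_positions"].round(2)); eyes.camera("top")
```

```text
t 2.4667 tcp [0.5982 0.2051 0.13  ] rpy [1.800e+02 1.000e-01 1.614e+02] F [-0.8 -0.7  0.5] j [  8.  24.  89.   0.  67. -63.]
shift [ 2.1 -0.8  3. ] turn [0.  0.1 0.1]
[  8.18  24.23  88.57   0.    67.15 -63.25]
t 2.5167 tcp [0.5981 0.2051 0.1298] rpy [180.    0.  161.4] F [-0.2 -0.2 -0.3] j [  8.  24.  89.   0.  67. -63.]
shift [ 2.  -0.7  2.8] turn [0.  0.  0.1]
[  8.19  24.24  88.57   0.    67.15 -63.25]
t 2.5667 tcp [0.598  0.205  0.1296] rpy [180.    0.  161.4] F [-0.4  0.3 -0.8] j [  8.  24.  89.   0.  67. -63.]
shift [ 1.9 -0.7  2.6] turn [0.  0.  0.1]
[  8.18  24.25  88.58   0.    67.15 -63.25]
```

Call:
move_arm:
  targets:
    - [1,0,2,0,0,0,0.2]
    - [1,0,2,0,0,0,0.1]
    - [1,0,2,0,0,0,0]
    - [1,0,2,0,0,0,0]
    - [1,0,2,0,0,0,0]

```text
t: 3.03
tcp_pos: [0.5972, 0.2054, 0.1274]
eef_rot: [180.0, 0.0, 161.4]
wrist_force: [2.4, 0.5, 1.1]
grip_width: 0.0152
gripper_force: 57.7
```

Call:
move_arm:
  targets:
    - [0,0,3,0,0,0,0]
    - [0,0,5,0,0,0,0]
    - [0,0,7,0,0,0,0]
    - [0,0,8,0,0,0,0]
    - [0,0,8,0,0,0,0]

```text
t: 3.45
tcp_pos: [0.5974, 0.2054, 0.1196]
eef_rot: [180.0, 0.1, 161.4]
wrist_force: [1.0, 0.4, 4.7]
grip_width: 0.0152
gripper_force: 58.0
```

Call:
move_arm:
  targets:
    - [0,0,0,0,0,-4,0]
    - [0,0,0,0,0,-9,0]
    - [0,0,0,0,0,-15,0]
    - [0,0,0,0,0,-21,0]
    - [0,0,0,0,0,-27,0]

```text
t: 3.87
tcp_pos: [0.5972, 0.2053, 0.1197]
eef_rot: [-180.0, 0.0, -171.3]
wrist_force: [-0.2, -0.2, 4.8]
grip_width: 0.0152
gripper_force: 58.1
```

Run:
```python
from h import *
go(.597,.2054,.119,251.4); print(monitor.get_obs()["wrist_torque"])
```

```text
t 3.8667 tcp [0.5972 0.2053 0.1197] rpy [-180.     0.  -171.3] F [-0.2 -0.2  4.8] j [  8.  25.  89.  -0.  66. -91.]
shift [0.1 0.2 0.7] turn [ -0.    0.  -62.7]
[ 0.00505175  0.0248017  -0.0893561 ]
```

Turning freely.

Call:
move_arm:
  targets:
    - [0,0,0,0,0,-7,0]
    - [0,0,0,0,0,-14,0]
    - [0,0,0,0,0,-21,0]
    - [0,0,0,0,0,-28,0]
    - [0,0,0,0,0,-35,0]

```text
t: 4.28
tcp_pos: [0.5971, 0.2056, 0.1197]
eef_rot: [180.0, 0.0, -136.2]
wrist_force: [-0.6, 2.8, 5.9]
grip_width: 0.0149
gripper_force: 58.4
```

Call:
move_arm:
  targets:
    - [0,0,0,0,0,-7,0]
    - [0,0,0,0,0,-14,0]
    - [0,0,0,0,0,-21,0]
    - [0,0,0,0,0,-27,0]
    - [0,0,0,0,0,-27.7,0]

```text
t: 4.7
tcp_pos: [0.5965, 0.2062, 0.1195]
eef_rot: [179.9, 0.0, -108.5]
wrist_force: [-1.3, 3.5, 6.2]
grip_width: 0.0152
gripper_force: 58.6
```

Call:
move_arm:
  targets:
    - [0,0,0,0,0,0,0]
    - [0,0,-2,0,0,0,0]
    - [0,0,-6,0,0,0,0]
    - [0,0,-11,0,0,0,0]
    - [0,0,-16,0,0,0,0]

```text
t: 5.12
tcp_pos: [0.5965, 0.2055, 0.1349]
eef_rot: [179.9, -0.0, -108.9]
wrist_force: [0.5, 4.3, -4.0]
grip_width: 0.0152
gripper_force: 58.2
```

Call:
move_arm:
  targets:
    - [0,0,-5,0,0,0,0]
    - [0,0,-12,0,0,0,0]
    - [0,0,-20,0,0,0,0]
    - [0,0,-30,0,0,0,0]
    - [0,0,-40,0,0,0,0]

```text
t: 5.53
tcp_pos: [0.5969, 0.2046, 0.1762]
eef_rot: [180.0, -0.1, -108.9]
wrist_force: [0.4, 0.5, -1.2]
grip_width: 0.015
gripper_force: 58.6
```

Call:
move_arm:
  targets:
    - [0,0,-12,0,0,0,0]
    - [0,0,-25,0,0,0,0]
    - [0,0,-40,0,0,0,0]
    - [0,0,-50,0,0,0,0]
    - [0,0,-55,0,0,0,0]

```text
t: 5.95
tcp_pos: [0.598, 0.2054, 0.2332]
eef_rot: [-179.8, 0.1, -108.9]
wrist_force: [-0.1, -0.7, -1.6]
grip_width: 0.0149
gripper_force: 58.6
```

Run:
```python
from h import *
for i in range(2): t=eyes.camera("top"); s=eyes.camera("scene")
M=at("top",288,229,.004); print(M)
go(.517,-.001,.2,-108.9)
cv2.imwrite("pics/a2.png",np.hstack([crop(t,190,165,130,130,3),crop(s,200,140,195,195,2)]))
```

```text
[ 5.16627768e-01 -4.39394163e-04  4.00000000e-03]
t 6.15 tcp [0.5967 0.2052 0.2298] rpy [ 180.    -0.  -108.9] F [ 0.3 -0.7 -2.3] j [   8.   18.   84.   -0.   78. -153.]
shift [220.9   8.7  29.9] turn [ 0. -0.  0.]
```

View pics/a2.png

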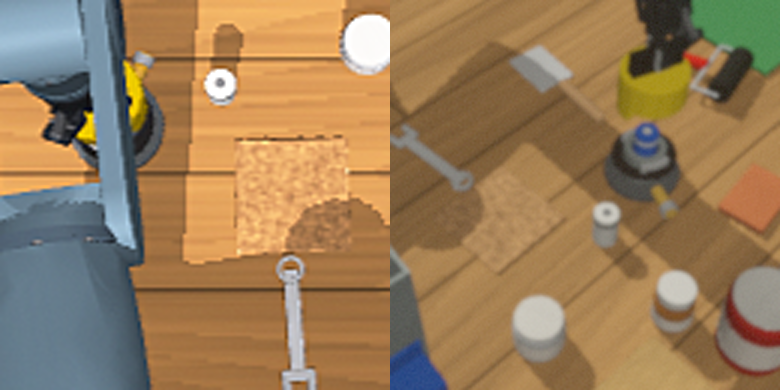

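The cover is off and held. The blue cartridge stands in the pod bore, and the mat is centred at about (287,229.5) in the top view and (257,243) in the scene view.

Run:
```python
from h import *
print(at("top",287,229.5,.004),at("scene",257,243,.004),at("scene",200+(646-390)/2,140+126/2,.09))
go(.516,.002,.2,-108.9)
```

```text
[0.51489989 0.00302735 0.004     ] [0.50676686 0.01919684 0.004     ] [0.58972091 0.21141443 0.09      ]
t 6.15 tcp [0.5967 0.2052 0.2298] rpy [ 180.    -0.  -108.9] F [ 0.3 -0.7 -2.3] j [   8.   18.   84.   -0.   78. -153.]
shift [218.4  10.6  29.9] turn [ 0. -0.  0.]
```

Call:
move_arm:
  targets:
    - [15,1,0,0,0,4,0]
    - [45,3,0,0,0,10,0]
    - [80,5,0,0,0,16,0]
    - [115,7,0,0,0,23,0]
    - [150,8,0,0,0,30,0]

```text
t: 6.57
tcp_pos: [0.5393, 0.065, 0.2289]
eef_rot: [179.9, -0.1, -139.2]
wrist_force: [1.4, -0.8, -0.3]
grip_width: 0.0149
gripper_force: 58.5
```

Run:
```python
from h import *
eyes.camera("top");eyes.camera("top")
go(.515,.003,.13,-138.9)
```

```text
t 6.6667 tcp [0.5389 0.0621 0.229 ] rpy [ 179.9   -0.2 -139.3] F [-0.   1.4 -2.3] j [  -6.    7.   98.   -0.   75. -137.]
shift [ 56.4 -29.3  99.2] turn [ 0.1 -0.2 -0.4]
```

Call:
move_arm:
  targets:
    - [20,-10,0,0,0,0,0]
    - [40,-20,10,0,0,0,0]
    - [55,-27,30,0,0,0,0]
    - [60,-30,55,0,0,0,0]
    - [60,-30,75,0,0,0,0]

```text
t: 7.08
tcp_pos: [0.5144, 0.003, 0.1534]
eef_rot: [179.9, -0.1, -138.9]
wrist_force: [-0.3, -0.6, -2.7]
grip_width: 0.0151
gripper_force: 58.7
```

Run:
```python
from h import *
for i in range(4): t=eyes.camera("top");
s=eyes.camera("scene")
go(.515,.003,.09,-138.9)
c=crop(s,200,160,120,120,5)
for a,b in((-1,-1),(-1,1),(1,1),(1,-1)):
    u,v=px("scene",(.515+.065*a,.003+.065*b,.004)); cv2.circle(c,(int((u-199.5)*5),int((v-159.5)*5)),4,(0,255,0),1)
cv2.imwrite("pics/a3.png",c)
```

```text
t 7.3333 tcp [0.5162 0.0042 0.1561] rpy [-180.     0.  -138.8] F [-0.1 -0.2 -1.9] j [ -13.    9.  105.    0.   66. -144.]
shift [ 1.7 -0.1 66.1] turn [-0.   0.   0.1]
```

View pics/a3.png

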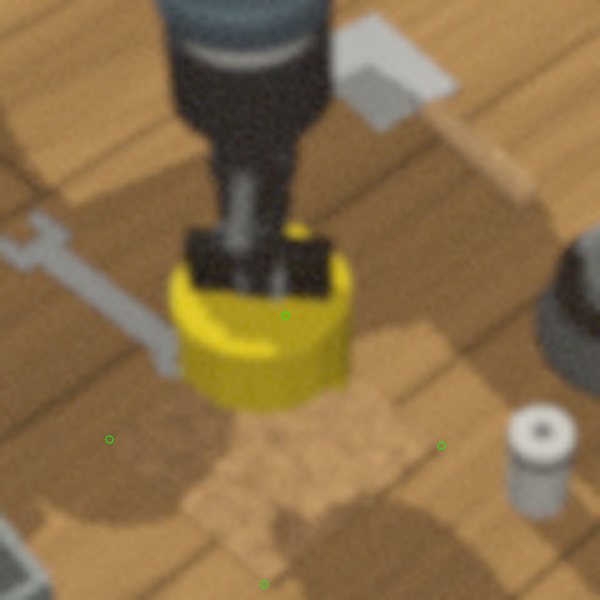

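Call:
move_arm:
  targets:
    - [1,0,20,0,0,0,0]
    - [1,0,40,0,0,0,0]
    - [1,0,54,0,0,0,0]
    - [1,0,61,0,0,0,0]
    - [1,0,63,0,0,0,0]

```text
t: 7.75
tcp_pos: [0.5149, 0.0036, 0.0923]
eef_rot: [180.0, -0.0, -138.8]
wrist_force: [-0.3, 0.3, -1.4]
grip_width: 0.015
gripper_force: 58.7
```

Call:
move_arm:
  targets:
    - [0,0,1,0,0,0,0]
    - [0,0,2,0,0,0,0]
    - [0,0,3,0,0,0,0]
    - [0,0,4,0,0,0,0]
    - [0,0,4,0,0,0,0]

```text
t: 8.17
tcp_pos: [0.5156, 0.0031, 0.0893]
eef_rot: [-179.9, 0.1, -138.9]
wrist_force: [-0.2, 1.1, 2.0]
grip_width: 0.0153
gripper_force: 59.4
```

Call:
move_arm:
  targets:
    - [0,0,0,0,0,0,0.3]
    - [0,0,0,0,0,0,0.5]
    - [0,0,0,0,0,0,0.5]
    - [0,0,-2,0,0,0,0.5]
    - [0,0,-12,0,0,0,0.5]

```text
t: 8.58
tcp_pos: [0.5134, 0.0034, 0.0992]
eef_rot: [179.9, -0.1, -138.9]
wrist_force: [-0.4, 0.8, -0.9]
grip_width: 0.0427
gripper_force: 0.0
```

Call:
move_arm:
  targets:
    - [0,0,-20,0,0,0,0.5]
    - [0,0,-55,0,0,0,0.3]
    - [0,0,-95,0,0,0,0]
    - [0,0,-135,0,0,0,0]
    - [0,0,-175,0,0,0,0]

```text
t: 9.0
tcp_pos: [0.5142, 0.0033, 0.278]
eef_rot: [-180.0, 0.0, -138.9]
wrist_force: [0.5, 0.4, 0.1]
grip_width: 0.0005
gripper_force: 0.0
```

Run:
```python
from h import *
s=eyes.camera("scene");eyes.camera("top")
go(.516,-.19,.24,-138.9)
cv2.imwrite("pics/a4.png",np.hstack([crop(s,200,160,100,100,4),crop(s,110,200,100,100,4)]))
```

```text
t 9.1 tcp [0.5185 0.0025 0.2842] rpy [-179.3    0.5 -138.9] F [-0.2  1.   0. ] j [ -13.    1.   98.   -0.   80. -144.]
shift [ 128.9 -142.8   44.8] turn [-0.7  0.5  0. ]
```

View pics/a4.png

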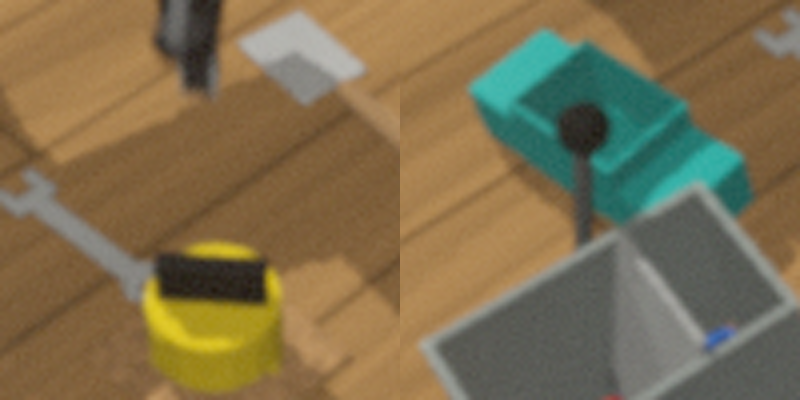

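The cover stands upright on the mat, handle up. The ball is at about (155,232) in the scene view, on the chute's +y (blue) side, so the lever has to go towards -y.

Call:
move_arm:
  targets:
    - [28,-24,0,0,0,7,0]
    - [56,-49,0,0,0,14,0]
    - [84,-73,0,0,0,21,0]
    - [112,-97,0,0,0,28,0]
    - [139,-121,0,0,0,35,0]

```text
t: 9.52
tcp_pos: [0.4889, -0.1808, 0.2758]
eef_rot: [-180.0, 0.0, -174.2]
wrist_force: [0.6, 0.4, -0.3]
grip_width: -0.0001
gripper_force: 0.0
```

Call:
move_arm:
  targets:
    - [0,0,0,0,0,6,0]
    - [0,0,4,0,0,10,0]
    - [0,0,10,0,0,10,0]
    - [0,0,10,0,0,10,0]

```text
t: 9.85
tcp_pos: [0.4889, -0.179, 0.2641]
eef_rot: [179.9, -0.1, 176.2]
wrist_force: [-0.2, -0.1, 0.4]
grip_width: -0.0002
gripper_force: 0.0
```

Run:
```python
from h import *
for i in range(3): t=eyes.camera("top"); s=eyes.camera("scene")
go(.49,-.183,.232,175.8)
cv2.imwrite("pics/a5.png",np.hstack([crop(t,320,180,100,100,4),crop(s,110,200,100,100,4)]))
```

```text
t 10.15 tcp [ 0.4898 -0.179   0.2656] rpy [-180.     0.   176.2] F [0.  0.6 1.4] j [ -33.    2.   98.   -0.   79. -119.]
shift [-0.4 -4.  33.6] turn [-0.   0.   0.4]
```

View pics/a5.png

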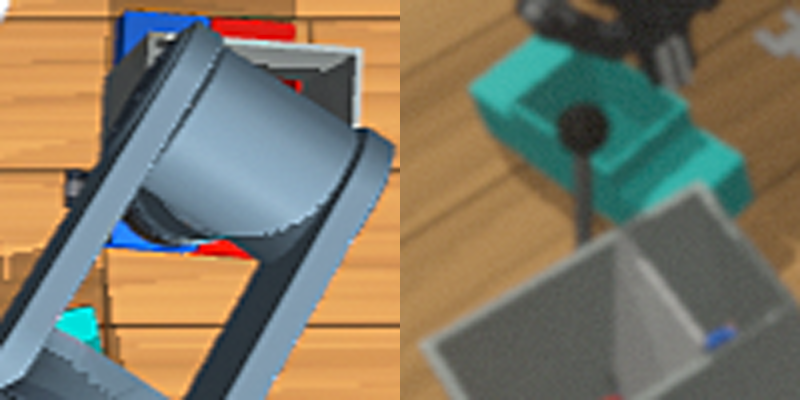

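The closed fingers stand clear of the ball on its +y side, so I'll lower and push towards -y.

Call:
move_arm:
  targets:
    - [0,0,20,0,0,0,0]
    - [0,0,33,0,0,0,0]
    - [0,-10,33,0,0,0,0]
    - [0,-22,33,0,0,0,0]
    - [0,-34,33,0,0,0,0]

```text
t: 10.57
tcp_pos: [0.4881, -0.2147, 0.2342]
eef_rot: [-179.9, 0.1, 176.2]
wrist_force: [-0.3, 2.5, 8.5]
grip_width: -0.0003
gripper_force: 3.5
```

Call:
move_arm:
  targets:
    - [0,-14,0,0,0,0,0]
    - [0,-30,0,0,0,0,0]
    - [0,-48,0,0,0,0,0]
    - [0,-66,0,0,0,0,0]
    - [0,-84,0,0,0,0,0]

```text
t: 10.98
tcp_pos: [0.4818, -0.2997, 0.2339]
eef_rot: [-179.9, 0.1, 176.1]
wrist_force: [-0.6, 1.1, 0.1]
grip_width: -0.0001
gripper_force: 0.3
```

Call:
move_arm:
  targets:
    - [0,-10,0,0,0,0,0]
    - [0,-18,0,0,0,0,0]
    - [0,-25,0,0,0,0,0]
    - [0,-30,0,0,0,0,0]
    - [0,-31,0,0,0,0,0]

```text
t: 11.4
tcp_pos: [0.4795, -0.3286, 0.2323]
eef_rot: [-180.0, -0.0, 176.1]
wrist_force: [-0.2, 0.1, 0.1]
grip_width: 0.0004
gripper_force: 0.4
```

Call:
move_arm:
  targets:
    - [0,-1,0,0,0,0,0]
    - [0,-2,0,0,0,0,0]
    - [0,-3,0,0,0,0,0]
    - [0,-4,0,0,0,0,0]

```text
t: 11.73
tcp_pos: [0.4794, -0.3314, 0.2323]
eef_rot: [180.0, -0.0, 176.2]
wrist_force: [0.2, 4.4, -1.3]
grip_width: -0.0002
gripper_force: 2.5
```

Run:
```python
from h import *
t=eyes.camera("top"); s=eyes.camera("scene")
go(.49,-.183,.232,175.8)
cv2.imwrite("pics/a6.png",np.hstack([crop(t,320,180,100,100,4),crop(s,90,200,100,100,4)]))
```

```text
t 11.8333 tcp [ 0.4795 -0.3313  0.2323] rpy [179.9  -0.  176.2] F [ 0.1  3.7 -0.3] j [ -46.   12.   92.    0.   76. -133.]
shift [ -0.6 148.7   0.4] turn [ 0.1 -0.   0.4]
```

View pics/a6.png

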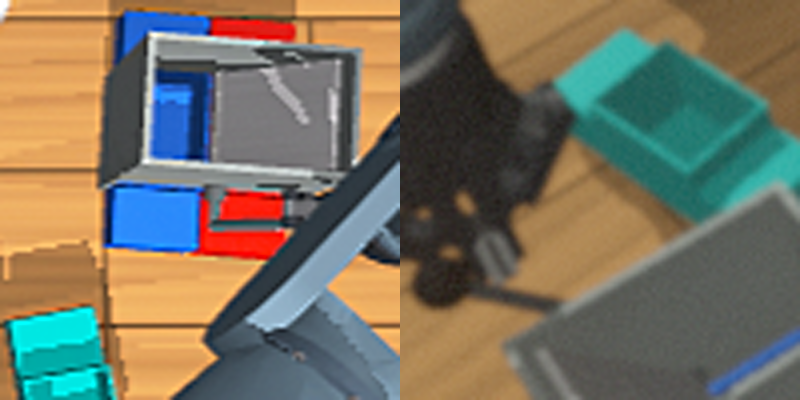

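The flap is fully over towards -y and the chute is open to the blue bin. The steady 4 N confirms it's at the stop.

Call:
move_arm:
  targets:
    - [0,-1.5,0,0,0,0,0]
    - [0,-1.5,0,0,0,0,0]
    - [0,6,0,0,0,0,0]
    - [0,15,-10,0,0,0,0]
    - [0,20,-45,0,0,0,0.2]

```text
t: 12.25
tcp_pos: [0.4784, -0.3093, 0.2726]
eef_rot: [179.6, -0.5, 176.1]
wrist_force: [-0.3, -0.3, -0.0]
grip_width: 0.0109
gripper_force: 0.0
```

Call:
move_arm:
  targets:
    - [0,20,-20,0,0,0,1]
    - [0,60,-20,0,0,0,1]
    - [0,100,-20,0,0,0,1]
    - [0,140,-20,0,0,0,1]
    - [0,180,-20,0,0,0,1]

```text
t: 12.67
tcp_pos: [0.4928, -0.1309, 0.2987]
eef_rot: [-179.9, 0.1, 176.1]
wrist_force: [0.4, 1.1, 0.3]
grip_width: 0.0722
gripper_force: 0.0
```

Run:
```python
from h import *
s=eyes.camera("scene"); t=eyes.camera("top")
go(.597,.2052,.15,176.2)
cv2.imwrite("pics/a7.png",np.hstack([crop(t,320,180,100,100,4),crop(s,280,140,100,100,4)]))
```

```text
t 12.7667 tcp [ 0.4931 -0.1273  0.2988] rpy [1.800e+02 1.000e-01 1.765e+02] F [-0.8 -0.1 -0.4] j [ -28.   -1.   98.    0.   83. -114.]
shift [-83.  338.2 149.1] turn [0.  0.1 0.3]
```

View pics/a7.png

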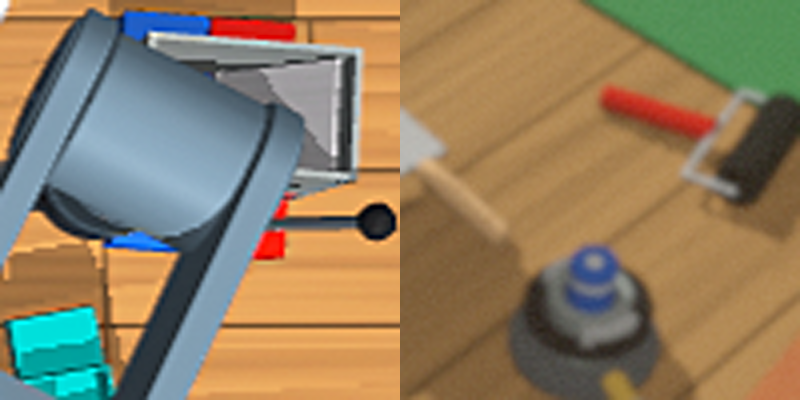

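The lever stays fully over and the blue cartridge stands in the pod at scene pixel (329,204). Going for it now.

Call:
move_arm:
  targets:
    - [-10,40,0,0,0,0,1]
    - [-20,80,4,0,0,0,1]
    - [-30,120,8,0,0,0,1]
    - [-40,160,12,0,0,0,1]
    - [-49,200,16,0,0,0,1]

```text
t: 13.18
tcp_pos: [0.556, 0.065, 0.2824]
eef_rot: [-179.9, 0.1, 176.1]
wrist_force: [0.4, 0.1, 0.2]
grip_width: 0.0855
gripper_force: 0.0
```

Call:
move_arm:
  targets:
    - [-10,40,4,0,0,0,1]
    - [-18,75,12,0,0,0,1]
    - [-26,105,30,0,0,0,1]
    - [-32,130,55,0,0,0,1]
    - [-34,141,80,0,0,0,1]

```text
t: 13.6
tcp_pos: [0.6003, 0.2051, 0.2021]
eef_rot: [179.9, 0.3, 176.3]
wrist_force: [-0.4, -1.0, -0.3]
grip_width: 0.0854
gripper_force: 0.0
```

Run:
```python
from h import *
for i in range(5):eyes.camera("top")
s=eyes.camera("scene")
print(at("scene",328.9,203.9,.09))
go(.597,.2052,.078,176.2)
```

```text
[0.59367   0.2106739 0.09     ]
t 13.9 tcp [0.5999 0.2011 0.2037] rpy [180.    0.2 176.1] F [0.5 0.2 1.1] j [  8.  20.  86.  -0.  75. -78.]
shift [  3.6   3.9 125.7] turn [ 0.   0.2 -0.1]
```

Call:
move_arm:
  targets:
    - [3,4,25,0,0,0,1]
    - [3,4,55,0,0,0,1]
    - [3,4,85,0,0,0,1]
    - [3,4,105,0,0,0,1]
    - [3,4,118,0,0,0,1]

```text
t: 14.32
tcp_pos: [0.5959, 0.205, 0.0829]
eef_rot: [-180.0, -0.0, 176.0]
wrist_force: [0.2, -0.5, 0.2]
grip_width: 0.0854
gripper_force: 0.0
```

Call:
move_arm:
  targets:
    - [0,0,4,0,0,0,1]
    - [0,0,7,0,0,0,1]
    - [0,0,7,0,0,0,0.6]
    - [0,0,7,0,0,0,0.5]

```text
t: 14.65
tcp_pos: [0.5972, 0.2063, 0.0782]
eef_rot: [180.0, 0.2, 176.1]
wrist_force: [0.7, -0.5, -0.8]
grip_width: 0.0635
gripper_force: 0.0
```

Call:
move_arm:
  targets:
    - [0,0,0,0,0,0,0.3]
    - [0,0,0,0,0,0,0]
    - [0,0,0,0,0,0,0]
    - [0,0,0,0,0,0,0]
    - [0,0,0,0,0,0,0]

```text
t: 15.07
tcp_pos: [0.5968, 0.2065, 0.0777]
eef_rot: [180.0, 0.1, 176.1]
wrist_force: [-0.1, -0.4, 6.1]
grip_width: 0.0322
gripper_force: 59.6
```

Call:
move_arm:
  targets:
    - [0,0,-5,0,0,0,0]
    - [0,0,-15,0,0,0,0]
    - [0,0,-30,0,0,0,0]
    - [0,0,-55,0,0,0,0]
    - [0,0,-85,0,0,0,0]

```text
t: 15.48
tcp_pos: [0.5942, 0.2061, 0.1605]
eef_rot: [-179.9, -0.3, 176.1]
wrist_force: [1.0, -0.6, -1.4]
grip_width: 0.0325
gripper_force: 59.6
```

Call:
move_arm:
  targets:
    - [0,0,-40,0,0,0,0]
    - [0,-10,-80,0,0,0,0]
    - [0,-35,-112,0,0,0,0]
    - [0,-70,-130,0,0,0,0]
    - [0,-110,-137,0,0,0,0]

```text
t: 15.9
tcp_pos: [0.5895, 0.0969, 0.3037]
eef_rot: [180.0, 0.4, 176.3]
wrist_force: [0.3, -0.6, -1.3]
grip_width: 0.0324
gripper_force: 59.7
```

Call:
move_arm:
  targets:
    - [0,-41,0,0,0,0,0]
    - [-1,-82,0,0,0,0,0]
    - [-1,-123,0,0,0,0,0]
    - [-2,-164,0,0,0,0,0]
    - [-2,-205,0,0,0,0,0]

```text
t: 16.32
tcp_pos: [0.5759, -0.1097, 0.2989]
eef_rot: [-180.0, 0.0, 176.1]
wrist_force: [1.1, 0.2, -1.6]
grip_width: 0.0324
gripper_force: 59.7
```

Call:
move_arm:
  targets:
    - [0,-40,0,0,0,0,0]
    - [-1,-75,0,0,0,0,0]
    - [-1,-105,0,0,0,0,0]
    - [-1,-125,0,0,0,0,0]
    - [-1,-138,0,0,0,0,0]

```text
t: 16.73
tcp_pos: [0.5675, -0.2483, 0.2985]
eef_rot: [-180.0, -0.0, 176.0]
wrist_force: [0.3, 0.4, -0.5]
grip_width: 0.0322
gripper_force: 59.7
```

Run:
```python
from h import *
for i in range(4):eyes.camera("top")
s=eyes.camera("scene"); t=eyes.camera("top")
go(.5684,-.2493,.24,175.8)
cv2.imwrite("pics/a8.png",np.hstack([crop(t,320,180,100,100,4),crop(s,90,200,130,130,3)[:400,:390].copy() if 0 else cv2.resize(crop(s,90,200,130,130,3),(400,400))]))
```

```text
t 17.0333 tcp [ 0.5685 -0.2442  0.2984] rpy [180.   -0.  176.2] F [-0.2 -0.  -0.7] j [ -34.   14.   82.    0.   84. -120.]
shift [-0.2 -5.1 58.4] turn [ 0.  -0.   0.4]
```

View pics/a8.png

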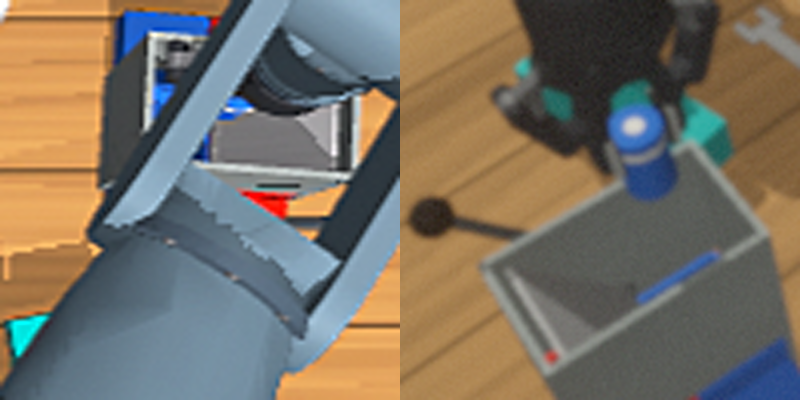

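The cartridge hangs over the open blue half of the chute. I'll lower it to the mouth and release.

Call:
move_arm:
  targets:
    - [0,-5,20,0,0,0,0]
    - [0,-5,40,0,0,0,0]
    - [0,-5,54,0,0,0,0]
    - [0,-5,57,0,0,0,0]
    - [0,-5,57,0,0,0,0]

```text
t: 17.45
tcp_pos: [0.5677, -0.2491, 0.2402]
eef_rot: [179.9, -0.1, 176.2]
wrist_force: [0.6, 0.7, -0.9]
grip_width: 0.0321
gripper_force: 59.8
```

Call:
move_arm:
  targets:
    - [0,0,0,0,0,0,0]
    - [0,0,0,0,0,0,0.7]
    - [0,0,0,0,0,0,0.7]
    - [0,0,0,0,0,0,0.7]
    - [0,0,0,0,0,0,0.7]

```text
t: 17.87
tcp_pos: [0.5683, -0.251, 0.2423]
eef_rot: [-180.0, 0.1, 176.1]
wrist_force: [-0.2, -1.2, -0.7]
grip_width: 0.0599
gripper_force: 0.0
```

Call:
move_arm:
  targets:
    - [0,0,-20,0,0,0,0.7]
    - [0,0,-60,0,0,0,0.7]
    - [0,20,-90,0,0,0,0.7]
    - [0,60,-90,0,0,0,0.7]
    - [0,100,-90,0,0,0,0.7]

```text
t: 18.28
tcp_pos: [0.5757, -0.1518, 0.3348]
eef_rot: [-179.9, 0.3, 175.9]
wrist_force: [0.6, -0.1, -0.9]
grip_width: 0.0597
gripper_force: 0.0
```

Call:
move_arm:
  targets:
    - [40,0,0,0,0,0,0.7]
    - [80,0,0,0,0,0,0.7]
    - [120,10,0,0,0,0,0.7]
    - [140,40,0,0,0,0,0.7]
    - [140,70,0,0,0,0,0.7]

```text
t: 18.7
tcp_pos: [0.4368, -0.0714, 0.3317]
eef_rot: [-180.0, 0.0, 175.9]
wrist_force: [1.5, 0.7, 0.7]
grip_width: 0.0595
gripper_force: 0.0
```

Run:
```python
from h import *
for i in range(6):eyes.camera("top")
s=eyes.camera("scene"); t=eyes.camera("top")
go(.5684,-.2493,.24,175.8)
cv2.imwrite("pics/a9.png",np.hstack([crop(t,335,175,80,80,5),cv2.resize(crop(s,90,150,200,200,2),(400,400))]))
```

```text
t 19.1 tcp [ 0.44   -0.0726  0.3312] rpy [-180.    -0.   176.1] F [-0.3 -0.  -0.2] j [ -25.  -11.  103.   -0.   87. -111.]
shift [-140.2 -167.5   91.1] turn [-0.  -0.   0.3]
```

View pics/a9.png

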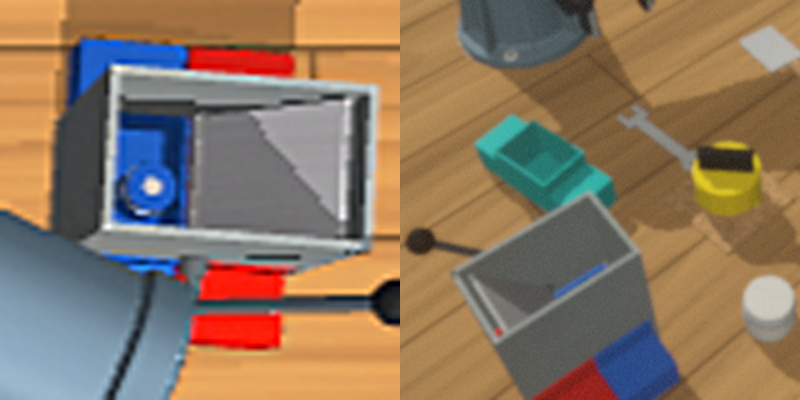

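The cartridge stands in the blue bin, at crop (150,187). The cover is on the mat with its handle up, the lever is fully over, and the arm touches nothing.

```bash
python3 -c "
from cell import finish_job
print(finish_job())"
```

```text
the job is handed in; nothing more can be done
None
```

I handed the job in at about 19 s. The cover is off and stands handle up on the middle of the mat, the lever was swung fully over before the cartridge came out, and the blue cartridge is in the blue bin. I have not seen the verdict.

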